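# Dock the speaker on its tilting charging stand and start pairing

### The job

Set the blue speaker centred on the two slim sloping arms of the charging stand, with its keys facing out and its black foot strip down, and push it down the slope against the orange shoe until the shoe is fully home at its stop; let go so that it stays there by itself. Then press the green power key fully and let it come up, and after that press the yellow pairing key fully and let it up. Never press both keys at once, do not bend the stand's arms down or slam the speaker, and leave everything else where it is.

Things in the scene. Friction and masses are not known exactly. Their poses are not given: they have to be found in the camera images.
- speaker: Blue plastic speaker, a rounded block about 0.3 to 0.6 kg, lying on its back. Origin: centre of its underside (back face). Size 62 mm along its x, 175 mm along its y, 42 mm along its z. +x: its top edge; -x: its lower edge with a black rubber foot strip; +z: out of its front face, which carries the keys. Grip it across the 62 mm, at mid length.
- foot (a point): Mid length of the speaker's lower edge, on the plane of its back: 31 mm from the speaker's origin along its -x. Axes as the speaker's.
- power_key_top (a point): Centre of the top of the round green power key (24 mm across), on the speaker's front face, 50 mm along the speaker's +y from its middle. It stands 7 mm proud of the face; axes as the speaker's.
- pair_key_top (a point): Centre of the top of the round yellow pairing key (24 mm across), 50 mm along the speaker's -y from its middle; else as the green key.
- power_key (a joint): Travel of the green key, 0 up to 0.005 m fully pressed (spring, about 4.5 N).
- pair_key (a joint): Travel of the yellow key, 0 up to 0.005 m fully pressed (spring, about 4.5 N).
- stand: Dark steel foot of the charging stand, fixed, 130 x 150 mm, 12 mm thick, with two 69 mm high lugs at y = +-66 mm. Origin: on the table directly under the hinge of the arms; +x: the way the arms rise.
- cradle (a point): Point on the upper surface of the stand's two aluminium arms, midway between them, where the speaker's foot point belongs when the shoe is home. x: up the slope along the arms, y: level, along the hinge, z: square out of the slope. The arms are 12 mm wide, at y = +-50 mm (open between them), and run from 30 mm below to 105 mm above this point. 20 mm below it is the hinge, 60 mm above the table.
- slope_end (a point): Upper end of the arms, midway between them, 105 mm up the slope from the cradle point. It must not move.
- arms (a joint): Slope of the arms above level, rad, held by a stiff friction hinge.
- shoe (a joint): Orange charging shoe: two toes 18 mm wide, 10 mm deep, standing 22 mm above the arms at y = +-50 mm, open between them. Its value is how far it is pushed down the slope, m: 0 with the toes' faces 12 mm up the slope from the cradle point, 0.012 fully home at the stop with the faces at the cradle point. It drags with about 5 N and stays where it is left.
- power_bank: Bystander: white power bank lying flat, 140 x 68 x 16 mm. Origin: centre of its underside.
- dish: Bystander: terracotta dish, 110 mm across, 32 mm high. Origin: centre of its underside.
- opener: Bystander: flat steel bottle opener, 137 x 38 x 5 mm. Origin: near the middle of its underside.
- bottle: Bystander: steel drinking bottle standing upright, 68 mm across, 200 mm high. Origin: centre of its underside.
- case: Bystander: black glasses case, 64 x 160 x 52 mm. Origin: centre of its underside.

How it is judged:
By the outcome, as a careful person would: the job done as asked, in the order asked, and still so for the second after the job is handed in, with the robot touching nothing.
It also fails if it takes over 58 s, if anything falls off the work surface, if the arm or the gripper's body presses on something with over 40 N, if the wrist force passes 120 N, or if a joint passes its speed limit or range.

### The arm

A 6-joint arm with a two-finger parallel gripper is mounted at the origin on the work surface. World frame = base frame: x ahead of the robot, y to its left, z up, the work surface at z = 0. Lengths are in m, angles in degrees, forces in N, time in s.
With the tool pointing down it reaches from about 0.375 to 0.9 m from the base axis. Payload 3.1 kg.
Tool frame: the origin (TCP) lies at the very end of the fingers, on their centre line; the grasp point (between the pads) lies 19 mm behind it (bot.tcp_to_grasp is the distance from the TCP to the grasp point, in m); z points along the fingers, y is the line along which they close (so a half turn about z gives the same grasp; the last joint's range is limited). The gripper opens to 87 mm and grips with 3 to 60 N. Pads are 19 mm wide; open, the fingers measure 117 mm over their backs; the gripper's body (75 mm by 190 mm) begins 51 mm behind the grasp point.
Start: joints at [-81.675, 30.224, 82.088, -0, 67.689, -10.227], TCP at [0.199, -0.592, 0.223] pointing down, gripper open.
Joint ranges: [-176.69, 176.69], [-43.24, 126.21], [12.49, 139.97], [-82, 262], [0, 151.66], [-163.58, 163.58]. Speed limits (degrees/s): [159.86, 159.86, 180, 180, 180, 180].

### API

Orientations are given as a 3x3 rotation matrix whose columns are the frame's x, y, z axes.
In Python, from rig import telemetry, capture, camera_info, job, bot gives the robot as it stands. The module is installed in compiled form; this text tells all that it offers.
- The arm moves only by the tool carry_out, never from a script. Its argument "deltas" is a list that holds one entry, the list of rows, each a list of 7 numbers: the shift along the tool's x, y, z scaled (see below), then the turn, a rotation vector about the tool's x, y, z scaled (see below), then the closure, from -1 (fully open) to 1 (shut). In form: [[[dx, dy, dz, ax, ay, az, claw], ...]]. A call has exactly 10 rows; each row is the pose to reach, as a shift and turn from the pose commanded when the call began, along the tool's axes at that moment, turning the shorter way round; what a row does not reach only later rows make up. The controller multiplies each number of a shift by 15 cm and each number of a turn by 360 degrees. A row lasts 1/12 s, in which the tool goes at most 41.7 mm and 7.16 degrees, less where a joint would pass 70% of its speed; a pose out of reach is approached as far as the arm can. A call with a number of a shift or a turn outside -1 to 1 is refused whole. A call with a gripper value outside its range is refused whole. The fingers move at their own pace and stop on an object; the grip force is fixed at half the most. Time passes only in rows, so rows that repeat a pose let the fingers close, or fill a call up. It gives the time, the measured TCP pose, the force, the opening and the grip force at its end, in the units of the state.
- telemetry.read_state(): the state, without advancing time (a new reading comes with each control period).
- capture(name): name is "scene" or "side" or "wrist"; returns the picture (420x560x3 uint8, red, green, blue); there is no depth.
- camera_info(name): a dict with "mtx" (3x3 intrinsics, pixels), "cam_to_world" (4x4, takes a point from camera to world coordinates); the wrist camera has in their place "T_tool_cam" (4x4, takes a point from camera to tool coordinates, whose origin is the TCP and whose axes are the flange's). Camera axes: x right, y down, z forward; pixel columns grow to the right and rows downward; lengths in m; the calibration is good to about 2 mm. The wrist camera is an equidistant fisheye: a pixel r from the principal point sees the ray r / f radians off the axis. A picture is of the moment at which its call begins: read the wrist's pose just before it. camera_info takes no time and is no camera call.
- job.hand_in(): hands the job in; it is judged then, once.
The state is a dict: "time_s": time; "joint_positions": joint angles; "qvel": joint speeds; "tau": joint torques, N m; "position": TCP position; "tcp_rot": TCP orientation; "force": force on the tool from outside, world axes, zero at the start; "moment": the same for the moment, N m; "opening": opening from 0.0 (shut) to 1.0 (fully open); "grasp_force": force on a finger pad.
Only numpy, scipy, OpenCV 4.12 (cv2) and the standard library are available. Lean on these libraries where they do the work, as an engineer would, in place of code of your own. Each camera call takes 0.05 s, during which the arm holds its last target. There are 200 camera calls.

## Working session

There is one attempt and no reset: what is moved stays moved. The work goes in short steps, Python scripts to look and compute and a tool call to move; the robot and the scene stay as the last step left them, time stands still between calls to the robot, and variables do not carry over. Pictures are saved under pics/ and viewed, at most 10 in all, crops included, and the job is handed in when it is done.

Besides the shell and the picture viewer there is one more tool, called after ">>>" by a JSON object that holds its "api" and its "payload". carry_out: Moves the arm, as the interface text tells. Its arguments: {"type":"object","properties":{"deltas":{"type":"array","items":{"type":"array","items":{"type":"array","items":{"type":"number"}}}}},"required":["deltas"]}

```bash
mkdir -p pics; python3 - <<'E'
from rig import telemetry, capture, camera_info, bot
import cv2, numpy as np
np.set_printoptions(precision=4,suppress=True)
for n in ("scene","side","wrist"):
    im=capture(n); cv2.imwrite(f"pics/{n}0.png",im[:,:,::-1])
    print(n,camera_info(n))
s=telemetry.read_state(); print(s); print(bot.tcp_to_grasp)
a=cv2.imread("pics/scene0.png");b=cv2.imread("pics/side0.png")
E
```

```text
scene {'mtx': array([[479.1203,   0.    , 281.747 ],
       [  0.    , 479.1203, 209.9524],
       [  0.    ,   0.    ,   1.    ]]), 'cam_to_world': array([[-0.0759,  0.8322, -0.5492,  1.2052],
       [ 0.9971,  0.0617, -0.0442,  0.0731],
       [-0.0029, -0.551 , -0.8345,  0.973 ],
       [ 0.    ,  0.    ,  0.    ,  1.    ]])}
side {'mtx': array([[498.6674,   0.    , 271.0637],
       [  0.    , 498.6674, 217.5681],
       [  0.    ,   0.    ,   1.    ]]), 'cam_to_world': array([[-0.9787, -0.1268,  0.1617,  0.4697],
       [-0.2055,  0.6004, -0.7729,  0.7719],
       [ 0.0009, -0.7896, -0.6136,  0.6572],
       [ 0.    ,  0.    ,  0.    ,  1.    ]])}
wrist {'mtx': array([[325.1923,   0.    , 281.6301],
       [  0.    , 325.1923, 213.0873],
       [  0.    ,   0.    ,   1.    ]]), 'T_tool_cam': array([[ 0.0002, -0.9629, -0.27  ,  0.0741],
       [ 1.    ,  0.0002,  0.0001, -0.0012],
       [-0.    , -0.27  ,  0.9629, -0.1629],
       [ 0.    ,  0.    ,  0.    ,  1.    ]])}
{'time_s': 0.15, 'joint_positions': array([-81.6733,  30.2653,  82.139 ,  -0.    ,  67.6893, -10.2272]), 'qvel': array([ 0.1041, -0.1406, -0.1477, -0.1611,  0.0569, -0.04  ]), 'tau': array([  0.0004, -44.043 , -17.6843,   0.0633,   0.0552,  -0.0001]), 'position': array([ 0.1988, -0.5919,  0.2218]), 'tcp_rot': array([[ 0.948 ,  0.3182, -0.0002],
       [ 0.3182, -0.948 ,  0.0016],
       [ 0.0003, -0.0016, -1.    ]]), 'force': array([-0.1454,  0.5107,  0.1029]), 'moment': array([ 0.0173, -0.021 , -0.035 ]), 'grasp_force': 0.0, 'opening': 0.99839953122358}
0.0187
```

View pics/scene0.png

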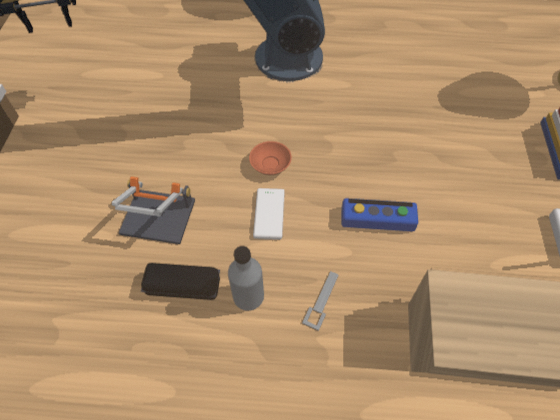

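View pics/side0.png

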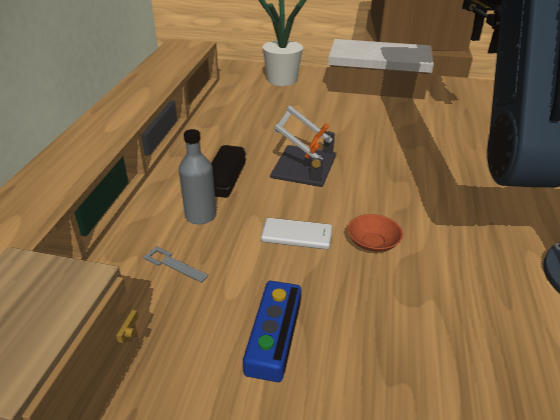

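The scene view shows the speaker at about (380,214), yellow key (359,208), green key (403,211) and foot strip on the robot's side. The stand is at about (158,205), with its shoe on the robot's side and arms rising away from the robot. The side view shows the same layout. Next I triangulate the keys and zoom in on the stand.

```bash
cat > h.py <<'E'
import cv2, numpy as np
from rig import telemetry, capture, camera_info, bot
np.set_printoptions(precision=4,suppress=True)
def ray(cam,uv):
    c=camera_info(cam); T=c["cam_to_world"]; d=T[:3,:3]@np.linalg.solve(c["mtx"],[uv[0],uv[1],1.]); return T[:3,3],d/np.linalg.norm(d)
def tri(a,b):
    (o,d),(p,e)=ray("scene",a),ray("side",b); A=np.c_[d,-e]; s=np.linalg.lstsq(A,p-o,rcond=None)[0]
    P,Q=o+s[0]*d,p+s[1]*e; return (P+Q)/2,np.linalg.norm(P-Q)*1000
def plane(cam,uv,z):
    o,d=ray(cam,uv); return o+d*(z-o[2])/d[2]
def blobs(im,lo,hi,amin=20):
    m=cv2.inRange(cv2.cvtColor(im,cv2.COLOR_BGR2HSV),np.array(lo),np.array(hi)); n,_,st,c=cv2.connectedComponentsWithStats(m)
    return [(c[i],st[i][:5]) for i in range(1,n) if st[i][4]>=amin]
E
python3 - <<'E'
from h import *
a=cv2.imread("pics/scene0.png");b=cv2.imread("pics/side0.png")
R={}
for n,lo,hi in (("yel",(20,150,120),(32,255,255)),("grn",(50,120,60),(75,255,255)),("org",(3,190,120),(13,255,255)),("blu",(110,120,50),(130,255,255))):
    for k,im in (("scene",a),("side",b)):
        R[n,k]=blobs(im,lo,hi); print(n,k,[(c.round(1).tolist(),s.tolist()) for c,s in R[n,k]])
ca=cv2.resize(a[165:255,100:210],None,fx=5,fy=5,interpolation=cv2.INTER_CUBIC)
cb=cv2.resize(b[95:195,260:350],None,fx=5,fy=5,interpolation=cv2.INTER_CUBIC)
cv2.imwrite("pics/ca.png",ca);cv2.imwrite("pics/cb.png",cb)
E
```

```text
yel scene []
yel side [([315.8, 163.1], [313, 160, 7, 7, 42]), ([278.6, 294.4], [273, 289, 13, 12, 127]), ([126.0, 326.5], [117, 310, 20, 32, 211])]
grn scene []
grn side [([265.5, 342.0], [259, 335, 14, 15, 174])]
org scene []
org side [([317.2, 138.9], [310, 123, 18, 30, 153])]
blu scene [([380.7, 214.0], [344, 199, 74, 25, 813])]
blu side [([269.1, 336.4], [243, 281, 58, 101, 2565])]
```

View pics/ca.png

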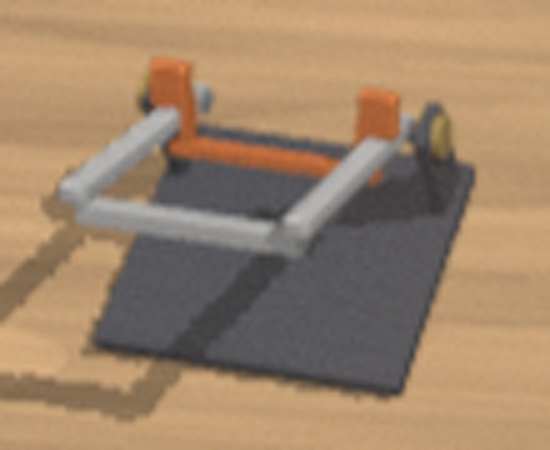

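View pics/cb.png

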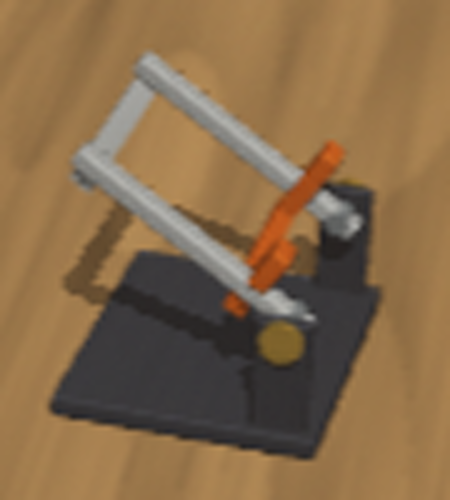

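The scene crop shows the arm ends at crop (68,187) and (290,245), and the base-top corners at (95,345), (400,393) and (473,165). The side crop shows the arm ends at (85,155) and (148,60). Next I triangulate.

```bash
python3 - <<'E'
from h import *
a=cv2.imread("pics/scene0.png");b=cv2.imread("pics/side0.png")
Y=blobs(a,(18,130,110),(35,255,255),10);G=blobs(a,(45,80,40),(80,255,255),10)
print([(c.round(1).tolist(),s.tolist()) for c,s in Y],[(c.round(1).tolist(),s.tolist()) for c,s in G])
h=cv2.cvtColor(a,cv2.COLOR_BGR2HSV); print(h[208,359],h[211,403])
for nm,x,y in (("yel",(359,208),(278.6,294.4)),("grn",(403,211),(265.5,342))):
    print(nm,tri(x,y),plane("scene",x,.049),plane("side",y,.049))
C=lambda u,v:(100+u/5-.4,165+v/5-.4); D=lambda u,v:(260+u/5-.4,95+v/5-.4)
for nm,x,y in (("endnear",(290,245),(85,155)),("endfar",(68,187),(148,60)),("lugnear",(440,132),(281,343)),
   ("toe near topL",(362,90),(293,248)),("toefar",(190,62),(343,150)),("toefarL",(153,60),(325,143))):
    print(nm,*tri(C(*x),D(*y)))
for p in ((400,386),(95,340),(473,165)): print("base",plane("scene",C(*p),.012))
for p in ((55,404),(312,447),(380,290),(137,252)): print("base side",plane("side",D(*p),.012))
E
```

```text
[([554.3, 128.5], [549, 113, 11, 34, 71]), ([359.0, 207.7], [355, 203, 9, 10, 63])] [([402.4, 210.3], [398, 206, 10, 10, 70])]
[ 22 148 200] [ 62 108 146]
yel (array([0.5757, 0.2027, 0.045 ]), np.float64(0.1252412176557851)) [0.5784 0.2022 0.049 ] [0.5751 0.2065 0.049 ]
grn (array([0.5764, 0.3038, 0.0454]), np.float64(0.8857965479125907)) [0.5792 0.3032 0.049 ] [0.5755 0.3062 0.049 ]
endnear [ 0.6704 -0.2358  0.1222] 6.611717318334637
endfar [ 0.656  -0.3324  0.1284] 0.6180174511684448
lugnear [ 0.5685 -0.1991  0.0602] 1.6733622648252735
toe near topL [ 0.5694 -0.2299  0.0918] 0.8418755363887609
toefar [ 0.5594 -0.3124  0.0977] 6.705684808957147
toefarL [ 0.5658 -0.3259  0.0981] 3.9082808900694213
base [ 0.6778 -0.2059  0.012 ]
base [ 0.664  -0.3527  0.012 ]
base [ 0.5524 -0.1942  0.012 ]
base side [ 0.6742 -0.1997  0.012 ]
base side [ 0.5506 -0.1887  0.012 ]
base side [ 0.5349 -0.3371  0.012 ]
base side [ 0.6623 -0.3496  0.012 ]
```

```bash
cat >> h.py <<'E'
import json,os
from scipy.spatial.transform import Rotation as Ro
def load(): 
    d=json.load(open("cmd.json")); return np.array(d["p"]),np.array(d["R"])
def save(p,R): json.dump({"p":list(map(float,p)),"R":np.asarray(R).tolist()},open("cmd.json","w"))
def step(p,R,row):
    row=np.array(row,float); return p+R@row[:3]*.15, R@Ro.from_rotvec(row[3:6]*2*np.pi).as_matrix()
def plan(tp,TR,keep=True):
    """print rounded final rows, one per call, to get from the commanded pose to tp,TR (turn in first calls)"""
    p,R=load()
    for k in range(8):
        d=R.T@(tp-p)/.15; s=min(1,1/max(1e-9,np.abs(d).max())); rv=Ro.from_matrix(R.T@TR).as_rotvec()
        a=np.linalg.norm(rv); rv=rv*min(1,np.deg2rad(68)/max(a,1e-9))
        row=np.r_[np.round(d*s,4),np.round(rv/2/np.pi,4)]; row=np.clip(row,-1,1)
        print("row",row.tolist()," mm",(np.linalg.norm(row[:3])*150).round(1)," deg",(np.linalg.norm(row[3:])*360).round(1))
        p,R=step(p,R,row)
        if np.linalg.norm(tp-p)<1e-4 and np.linalg.norm(R-TR)<2e-3: break
    print("end",p); save(p,R)
def Rdown(az):
    a=np.deg2rad(az); return np.c_[[np.cos(a),np.sin(a),0],[np.sin(a),-np.cos(a),0],[0,0,-1]]
def st():
    s=telemetry.read_state(); p,R=load(); print("t",s["time_s"],"pos",s["position"],"err mm",(s["position"]-p)*1e3,"rot err deg",np.rad2deg(Ro.from_matrix(R.T@s["tcp_rot"]).as_rotvec()),"F",s["force"],"op",s["opening"],"gf",s["grasp_force"]); return s
E
python3 - <<'E'
from h import *
s=telemetry.read_state()
from h import Rdown
p=np.array([.199,-.592,.223]); R=Rdown(18.55); save(p,R); st()
print(plane("scene",(248,300),0),plane("scene",(243,250),.2))
plan(np.array([.58,-.24,.33]),Rdown(84.7))
E
```

```text
t 0.15 pos [ 0.1988 -0.5919  0.2218] err mm [-0.18    0.0514 -1.1856] rot err deg [ 0.0922  0.0166 -0.0039] F [-0.1454  0.5107  0.1029] op 0.99839953122358 gf 0.0
[ 0.8032 -0.0336  0.    ] [ 0.7894 -0.032   0.2   ]
row [1.0, -0.4491, -0.2261, 0.0, 0.0, -0.1838]  mm 167.9  deg 66.2
row [1.0, 0.8999, -0.2775, 0.0, 0.0, 0.0001]  mm 206.0  deg 0.0
row [0.7561, 0.6795, -0.2097, 0.0, 0.0, -0.0]  mm 155.7  deg 0.0
end [ 0.58 -0.24  0.33]
```

>>> {"api": "carry_out", "payload": {"deltas": [[[1.0,-0.4491,-0.2261,0,0,-0.1838,-1],[1.0,-0.4491,-0.2261,0,0,-0.1838,-1],[1.0,-0.4491,-0.2261,0,0,-0.1838,-1],[1.0,-0.4491,-0.2261,0,0,-0.1838,-1],[1.0,-0.4491,-0.2261,0,0,-0.1838,-1],[1.0,-0.4491,-0.2261,0,0,-0.1838,-1],[1.0,-0.4491,-0.2261,0,0,-0.1838,-1],[1.0,-0.4491,-0.2261,0,0,-0.1838,-1],[1.0,-0.4491,-0.2261,0,0,-0.1838,-1],[1.0,-0.4491,-0.2261,0,0,-0.1838,-1]]]}}

```text
time_s: 0.98
position: [0.3196, -0.4805, 0.2562]
tcp_rot: [[0.087, 0.996, -0.0], [0.996, -0.087, 0.001], [0.001, -0.0, -1.0]]
force: [0.1, -0.1, 0.2]
opening: 1.001
grasp_force: 0.0
```

>>> {"api": "carry_out", "payload": {"deltas": [[[1.0,0.8999,-0.2775,0,0,0.0001,-1],[1.0,0.8999,-0.2775,0,0,0.0001,-1],[1.0,0.8999,-0.2775,0,0,0.0001,-1],[1.0,0.8999,-0.2775,0,0,0.0001,-1],[1.0,0.8999,-0.2775,0,0,0.0001,-1],[1.0,0.8999,-0.2775,0,0,0.0001,-1],[1.0,0.8999,-0.2775,0,0,0.0001,-1],[1.0,0.8999,-0.2775,0,0,0.0001,-1],[1.0,0.8999,-0.2775,0,0,0.0001,-1],[1.0,0.8999,-0.2775,0,0,0.0001,-1]]]}}

```text
time_s: 1.82
position: [0.4667, -0.3449, 0.2975]
tcp_rot: [[0.095, 0.995, -0.001], [0.995, -0.095, 0.001], [0.001, -0.001, -1.0]]
force: [-0.5, 0.6, -0.1]
opening: 1.003
grasp_force: 0.0
```

>>> {"api": "carry_out", "payload": {"deltas": [[[0.7561,0.6795,-0.2097,0,0,0,-1],[0.7561,0.6795,-0.2097,0,0,0,-1],[0.7561,0.6795,-0.2097,0,0,0,-1],[0.7561,0.6795,-0.2097,0,0,0,-1],[0.7561,0.6795,-0.2097,0,0,0,-1],[0.7561,0.6795,-0.2097,0,0,0,-1],[0.7561,0.6795,-0.2097,0,0,0,-1],[0.7561,0.6795,-0.2097,0,0,0,-1],[0.7561,0.6795,-0.2097,0,0,0,-1],[0.7561,0.6795,-0.2097,0,0,0,-1]]]}}

```text
time_s: 2.65
position: [0.5789, -0.2417, 0.3293]
tcp_rot: [[0.095, 0.995, -0.001], [0.995, -0.095, 0.0], [0.0, -0.001, -1.0]]
force: [-0.2, 0.3, -0.4]
opening: 1.004
grasp_force: 0.0
```

```bash
python3 - <<'E'
from h import *
s=st(); im=capture("wrist")[:,:,::-1].copy(); cv2.imwrite("pics/w1.png",im); np.savez("w1.npz",p=s["position"],R=s["tcp_rot"])
p,R=load(); plan(np.array([.58,-.17,.30]),Rdown(84.7))
E
```

```text
t 2.65 pos [ 0.5789 -0.2417  0.3293] err mm [-1.0921 -1.6612 -0.7034] rot err deg [0.0393 0.0092 0.1219] F [-0.2283  0.3395 -0.405 ] op 1.004301130829431 gf 0.0
row [0.4647, -0.0432, 0.2, 0.0, 0.0, -0.0]  mm 76.2  deg 0.0
end [ 0.58 -0.17  0.3 ]
```

View pics/w1.png

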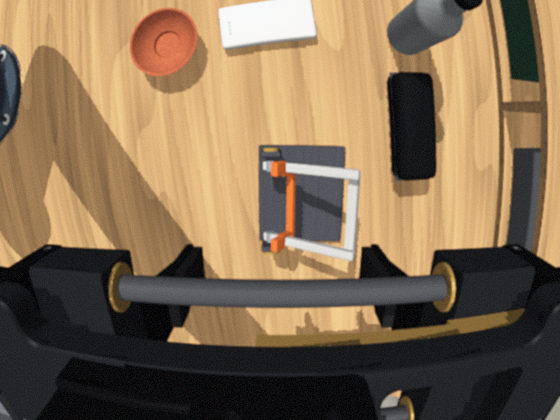

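The wrist view shows the stand clearly: toes near (278,168) and (277,241), and arm ends near (357,173) and (350,256). I'll take a second, closer view with a baseline.

```bash
python3 - <<'E'
from h import *
save([.58,-.24,.33],Rdown(84.7)); plan(np.array([.50,-.16,.24]),Rdown(84.7))
E
```

```text
row [0.4818, -0.5803, 0.6, 0.0, 0.0, 0.0]  mm 144.6  deg 0.0
end [ 0.5  -0.16  0.24]
```

>>> {"api": "carry_out", "payload": {"deltas": [[[0.4818,-0.5803,0.6,0,0,0,-1],[0.4818,-0.5803,0.6,0,0,0,-1],[0.4818,-0.5803,0.6,0,0,0,-1],[0.4818,-0.5803,0.6,0,0,0,-1],[0.4818,-0.5803,0.6,0,0,0,-1],[0.4818,-0.5803,0.6,0,0,0,-1],[0.4818,-0.5803,0.6,0,0,0,-1],[0.4818,-0.5803,0.6,0,0,0,-1],[0.4818,-0.5803,0.6,0,0,0,-1],[0.4818,-0.5803,0.6,0,0,0,-1]]]}}

```text
time_s: 3.53
position: [0.501, -0.1615, 0.2402]
tcp_rot: [[0.093, 0.996, 0.002], [0.996, -0.093, -0.001], [-0.001, 0.002, -1.0]]
force: [0.3, -0.7, 0.1]
opening: 1.001
grasp_force: 0.0
```

```bash
python3 - <<'E'
from h import *
s=st(); im=capture("wrist")[:,:,::-1].copy(); cv2.imwrite("pics/w2.png",im); np.savez("w2.npz",p=s["position"],R=s["tcp_rot"])
w1=cv2.imread("pics/w1.png")
a=cv2.resize(w1[140:265,250:370],None,fx=3.3,fy=3.3,interpolation=cv2.INTER_CUBIC)
b=im[100:300,250:470]; b=cv2.resize(b,None,fx=1.8,fy=412/360*1.8/1.8*1.0,interpolation=cv2.INTER_CUBIC) if 0 else cv2.resize(im[40:300,220:440],None,fx=1.8,fy=1.8,interpolation=cv2.INTER_CUBIC)
H=max(a.shape[0],b.shape[0]); pad=lambda x:cv2.copyMakeBorder(x,0,H-x.shape[0],0,0,0)
o=np.hstack([pad(a),pad(b)]); print(a.shape,b.shape,o.shape); cv2.imwrite("pics/w12.png",o)
E
```

```text
t 3.5333 pos [ 0.501  -0.1615  0.2402] err mm [ 0.9761 -1.4944  0.2464] rot err deg [-0.1149 -0.055   0.051 ] F [ 0.3485 -0.701   0.0697] op 1.0013007868413208 gf 0.0
(412, 396, 3) (468, 396, 3) (468, 792, 3)
```

View pics/w12.png

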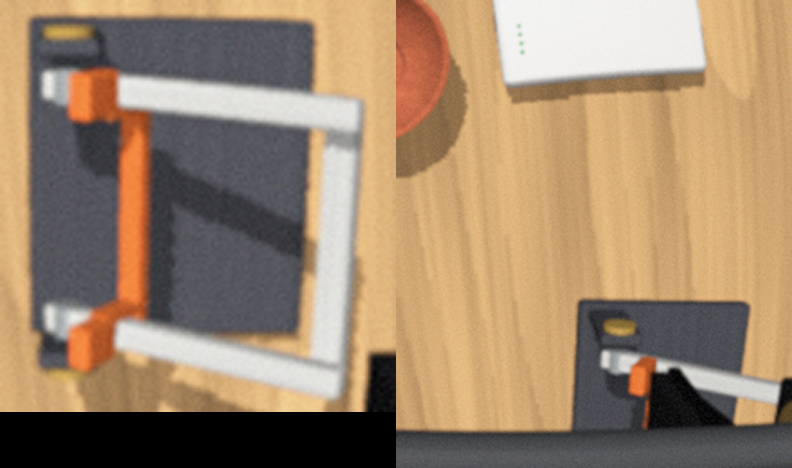

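The left panel (view 1) shows the arm tip corners at crop (362,100) and (335,395). In the right panel (view 2) the gripper hides half the stand, so I'll take another with the hand further to the robot's right.

```bash
python3 - <<'E'
from h import *
plan(np.array([.50,-.30,.27]),Rdown(84.7))
E
```

```text
row [-0.9294, 0.0862, -0.2, 0.0, 0.0, 0.0]  mm 143.2  deg 0.0
end [ 0.5  -0.3   0.27]
```

>>> {"api": "carry_out", "payload": {"deltas": [[[-0.9294,0.0862,-0.2,0,0,0,-1],[-0.9294,0.0862,-0.2,0,0,0,-1],[-0.9294,0.0862,-0.2,0,0,0,-1],[-0.9294,0.0862,-0.2,0,0,0,-1],[-0.9294,0.0862,-0.2,0,0,0,-1],[-0.9294,0.0862,-0.2,0,0,0,-1],[-0.9294,0.0862,-0.2,0,0,0,-1],[-0.9294,0.0862,-0.2,0,0,0,-1],[-0.9294,0.0862,-0.2,0,0,0,-1],[-0.9294,0.0862,-0.2,0,0,0,-1]]]}}

```text
time_s: 4.42
position: [0.4999, -0.2991, 0.2694]
tcp_rot: [[0.091, 0.996, -0.0], [0.996, -0.091, 0.001], [0.001, -0.001, -1.0]]
force: [0.4, 0.3, 0.9]
opening: 1.001
grasp_force: 0.0
```

```bash
python3 - <<'E'
from h import *
s=st(); im=capture("wrist")[:,:,::-1].copy(); cv2.imwrite("pics/w3.png",im); np.savez("w3.npz",p=s["position"],R=s["tcp_rot"])
b=cv2.resize(im[95:265,270:450],None,fx=3.4,fy=3.4,interpolation=cv2.INTER_CUBIC); cv2.imwrite("pics/w3c.png",b)
E
```

```text
t 4.4167 pos [ 0.4999 -0.2991  0.2694] err mm [-0.1094  0.9175 -0.5867] rot err deg [ 0.0304  0.0331 -0.0757] F [0.3728 0.2516 0.872 ] op 1.0013610179051569 gf 0.0
```

View pics/w3c.png

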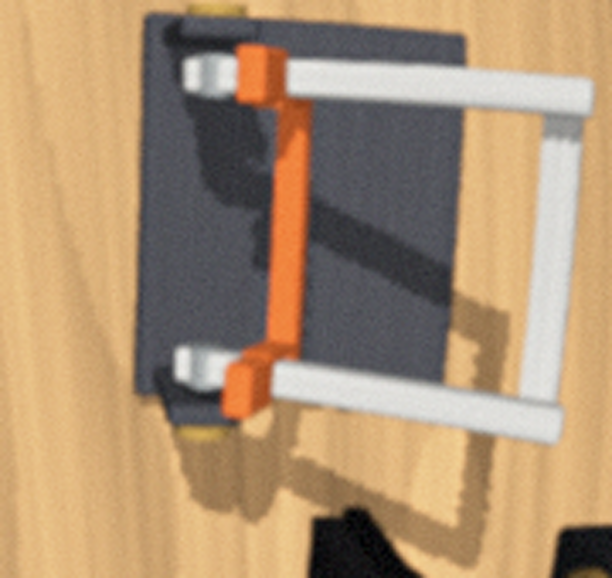

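```bash
cat >> h.py <<'E'
def wray(uv,f):
    z=np.load(f); c=camera_info("wrist"); K=c["mtx"]; x,y=(np.array(uv)-K[:2,2])/K[0,0]; r=np.hypot(x,y)
    d=np.array([np.sin(r)*x/r,np.sin(r)*y/r,np.cos(r)]); T=c["T_tool_cam"]; R=z["R"]
    return z["p"]+R@T[:3,3], R@T[:3,:3]@d
def tri2(r1,r2):
    (o,d),(p,e)=r1,r2; s=np.linalg.lstsq(np.c_[d,-e],p-o,rcond=None)[0]; P,Q=o+s[0]*d,p+s[1]*e; return (P+Q)/2,np.linalg.norm(P-Q)*1e3
E
python3 - <<'E'
from h import *
A=lambda u,v:wray((250+(u+.5)/3.3-.5,140+(v+.5)/3.3-.5),"w1.npz"); B=lambda u,v:wray((270+(u+.5)/3.4-.5,95+(v+.5)/3.4-.5),"w3.npz")
C=lambda u,v:ray("scene",(100+u/5-.4,165+v/5-.4)); D=lambda u,v:ray("side",(260+u/5-.4,95+v/5-.4))
for n,x,y in (("tipU out",(363,100),(592,78)),("tipU in",(360,130),(590,115)),("tipL in",(343,370),(562,405)),("tipL out",(335,397),(557,440)),
  ("tailU out",(44,72),(183,57)),("tailU in",(44,98),(183,92)),("tailL in",(50,305),(177,347)),("tailL out",(45,330),(175,383)),
  ("baseUL",(30,18),(147,14)),("baseUR",(312,20),(466,37)),("baseLL",(33,328),(135,392))):
    print(n,*tri2(A(*x),B(*y)))
pl=lambda r,z:r[0]+r[1]*(z-r[0][2])/r[1][2]
for f,l in ((A,((30,18),(312,20),(300,332),(33,328))),(B,((147,14),(466,37),(135,392)))):
    for q in l: print("base12",pl(f(*q),.012))
print("tip w/ side,scene", tri2(A(363,100),D(85,155)), tri2(B(592,78),D(85,155)),tri2(A(335,397),D(148,58)),tri2(B(557,440),D(148,58)))
E
```

```text
tipU out [ 0.6697 -0.2252  0.1286] 0.9495755451442934
tipU in [ 0.6683 -0.236   0.1287] 0.32486060944380646
tipL in [ 0.6589 -0.3249  0.1291] 1.3938810189923851
tipL out [ 0.6549 -0.3338  0.1342] 0.3369248654225216
tailU out [ 0.5557 -0.2137  0.0577] 1.2411965421923432
tailU in [ 0.5547 -0.2252  0.0552] 0.1250823866944467
tailL in [ 0.547  -0.315   0.0518] 1.3435620582531107
tailL out [ 0.5444 -0.3258  0.0566] 1.0252990786394154
baseUL [ 0.5491 -0.1944  0.011 ] 0.12188398834181331
baseUR [ 0.6765 -0.2073  0.0083] 1.8739126783427853
baseLL [ 0.5336 -0.3426  0.0045] 0.011081232268577558
base12 [ 0.5492 -0.1943  0.012 ]
base12 [ 0.6753 -0.2061  0.012 ]
base12 [ 0.662  -0.3545  0.012 ]
base12 [ 0.5344 -0.3399  0.012 ]
base12 [ 0.5491 -0.1946  0.012 ]
base12 [ 0.6755 -0.2082  0.012 ]
base12 [ 0.5331 -0.3406  0.012 ]
tip w/ side,scene (array([ 0.6676, -0.2254,  0.1307]), np.float64(3.631758886241788)) (array([ 0.6667, -0.2247,  0.1313]), np.float64(2.3038628802608403)) (array([ 0.6567, -0.3374,  0.1268]), np.float64(0.6331195812650227)) (array([ 0.6573, -0.3358,  0.1279]), np.float64(1.2078848083122835))
```

```bash
python3 - <<'E'
from h import *
plan(np.array([.577,.17,.25]),Rdown(90))
E
```

```text
row [1.0, 0.07, 0.0421, 0.0, 0.0, -0.0147]  mm 150.5  deg 5.3
row [1.0, 0.1637, 0.0425, 0.0, 0.0, -0.0]  mm 152.1  deg 0.0
row [1.0, 0.1637, 0.0426, 0.0, 0.0, -0.0]  mm 152.1  deg 0.0
row [0.1442, 0.0236, 0.0061, 0.0, 0.0, -0.0]  mm 21.9  deg 0.0
end [0.577 0.17  0.25 ]
```

>>> {"api": "carry_out", "payload": {"deltas": [[[1.0,0.07,0.0421,0,0,-0.0147,-1],[1.0,0.07,0.0421,0,0,-0.0147,-1],[1.0,0.07,0.0421,0,0,-0.0147,-1],[1.0,0.07,0.0421,0,0,-0.0147,-1],[1.0,0.07,0.0421,0,0,-0.0147,-1],[1.0,0.07,0.0421,0,0,-0.0147,-1],[1.0,0.07,0.0421,0,0,-0.0147,-1],[1.0,0.07,0.0421,0,0,-0.0147,-1],[1.0,0.07,0.0421,0,0,-0.0147,-1],[1.0,0.07,0.0421,0,0,-0.0147,-1]]]}}

```text
time_s: 5.3
position: [0.5241, -0.1533, 0.2632]
tcp_rot: [[0.002, 1.0, 0.0], [1.0, -0.002, -0.0], [-0.0, 0.0, -1.0]]
force: [0.2, 0.6, 0.1]
opening: 1.0
grasp_force: 0.0
```

>>> {"api": "carry_out", "payload": {"deltas": [[[1.0,0.1637,0.0425,0,0,0,-1],[1.0,0.1637,0.0425,0,0,0,-1],[1.0,0.1637,0.0425,0,0,0,-1],[1.0,0.1637,0.0425,0,0,0,-1],[1.0,0.1637,0.0425,0,0,0,-1],[1.0,0.1637,0.0425,0,0,0,-1],[1.0,0.1637,0.0425,0,0,0,-1],[1.0,0.1637,0.0425,0,0,0,-1],[1.0,0.1637,0.0425,0,0,0,-1],[1.0,0.1637,0.0425,0,0,0,-1]]]}}

```text
time_s: 6.13
position: [0.5488, -0.0034, 0.2569]
tcp_rot: [[0.003, 1.0, 0.0], [1.0, -0.003, -0.0], [-0.0, 0.0, -1.0]]
force: [-0.6, -1.8, 0.8]
opening: 0.996
grasp_force: 0.0
```

>>> {"api": "carry_out", "payload": {"deltas": [[[1.0,0.1637,0.0426,0,0,0,-1],[1.0,0.1637,0.0426,0,0,0,-1],[1.0,0.1637,0.0426,0,0,0,-1],[1.0,0.1637,0.0426,0,0,0,-1],[1.0,0.1637,0.0426,0,0,0,-1],[1.0,0.1637,0.0426,0,0,0,-1],[1.0,0.1637,0.0426,0,0,0,-1],[1.0,0.1637,0.0426,0,0,0,-1],[1.0,0.1637,0.0426,0,0,0,-1],[1.0,0.1637,0.0426,0,0,0,-1]]]}}

```text
time_s: 6.97
position: [0.5735, 0.1465, 0.2506]
tcp_rot: [[0.002, 1.0, 0.0], [1.0, -0.002, -0.0], [-0.0, 0.0, -1.0]]
force: [0.6, -0.2, 0.3]
opening: 0.999
grasp_force: 0.0
```

```bash
python3 - <<'E'
from h import *
p,R=load(); p,R=step(p,R,[-.1442,-.0236,-.0061,0,0,0]); save(p,R)
s=st(); im=capture("wrist")[:,:,::-1].copy(); cv2.imwrite("pics/w4.png",im); np.savez("w4.npz",p=s["position"],R=s["tcp_rot"])
pl=lambda r,z:r[0]+r[1]*(z-r[0][2])/r[1][2]
for n,lo,hi in (("yel",(20,150,120),(32,255,255)),("grn",(45,90,50),(80,255,255))):
    for c,q in blobs(im,lo,hi,60): print(n,c,q,pl(wray(c,"w4.npz"),.049))
m=cv2.inRange(cv2.cvtColor(im,cv2.COLOR_BGR2HSV),np.array((105,100,40)),np.array((130,255,255))); c=max(cv2.findContours(m,0,2)[0],key=cv2.contourArea)
h=cv2.convexHull(c)[:,0].astype(float); print("blue bbox",cv2.boundingRect(c)); H=np.array([pl(wray(q,"w4.npz"),.042)[:2] for q in h]); print(cv2.minAreaRect(H.astype(np.float32)),H.min(0),H.max(0))
E
```

```text
t 6.9667 pos [0.5735 0.1465 0.2506] err mm [ 0.051  -1.8401 -0.3163] rot err deg [-0.0023 -0.008   0.1329] F [ 0.6029 -0.1921  0.3459] op 0.9992540166901951 gf 0.0
yel [461.3391  19.1739] [453   4  13  32 115] [0.7973 0.3692 0.049 ]
yel [282.6127 140.7218] [274 132  19  19 284] [0.5746 0.203  0.049 ]
grn [282.7134  53.1178] [273  43  20  21 314] [0.575  0.3025 0.049 ]
blue bbox (255, 26, 53, 146)
((0.5729485750198364, 0.2526739835739136), (0.1699124276638031, 0.05932783707976341), 89.6865005493164) [0.5429 0.1677] [0.6025 0.3376]
```

View pics/w4.png

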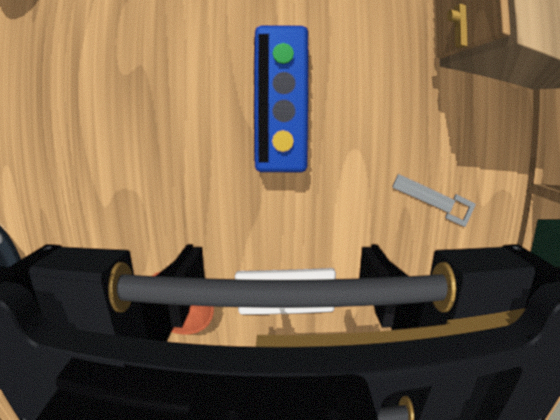

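The wrist view shows the speaker's yellow key at (283,141), green key at (283,53) and foot strip on the left (-x) side. Both views agree on a centre of about (0.5745, 0.253), so I'm going to grasp it.

```bash
python3 - <<'E'
from h import *
plan(np.array([.5745,.253,.11]),Rdown(89.8)); plan(np.array([.5745,.253,.006]),Rdown(89.8))
E
```

```text
row [0.6975, 0.0068, 0.9395, 0.0, 0.0, 0.0005]  mm 175.5  deg 0.2
end [0.5745 0.253  0.11  ]
row [0.0, 0.0, 0.6933, 0.0, 0.0, 0.0]  mm 104.0  deg 0.0
end [0.5745 0.253  0.006 ]
```

>>> {"api": "carry_out", "payload": {"deltas": [[[0.6975,0.0068,0.9395,0,0,0.0005,-1],[0.6975,0.0068,0.9395,0,0,0.0005,-1],[0.6975,0.0068,0.9395,0,0,0.0005,-1],[0.6975,0.0068,0.9395,0,0,0.0005,-1],[0.6975,0.0068,0.9395,0,0,0.0005,-1],[0.6975,0.0068,0.9395,0,0,0.0005,-1],[0.6975,0.0068,0.9395,0,0,0.0005,-1],[0.6975,0.0068,0.9395,0,0,0.0005,-1],[0.6975,0.0068,0.9395,0,0,0.0005,-1],[0.6975,0.0068,0.9395,0,0,0.0005,-1]]]}}

```text
time_s: 7.85
position: [0.5759, 0.2517, 0.1117]
tcp_rot: [[0.005, 1.0, 0.004], [1.0, -0.005, 0.001], [0.001, 0.004, -1.0]]
force: [-0.3, 0.2, 0.1]
opening: 0.993
grasp_force: 0.0
```

>>> {"api": "carry_out", "payload": {"deltas": [[[0,0,0.12,0,0,0,-1],[0,0,0.24,0,0,0,-1],[0,0,0.36,0,0,0,-1],[0,0,0.48,0,0,0,-1],[0,0,0.56,0,0,0,-1],[0,0,0.62,0,0,0,-1],[0,0,0.66,0,0,0,-1],[0,0,0.6933,0,0,0,-1],[0,0,0.6933,0,0,0,-1],[0,0,0.6933,0,0,0,-1]]]}}

```text
time_s: 8.68
position: [0.5749, 0.2526, 0.0059]
tcp_rot: [[0.004, 1.0, 0.001], [1.0, -0.004, 0.0], [0.0, 0.001, -1.0]]
force: [-0.5, 0.4, 0.2]
opening: 1.002
grasp_force: 0.0
```

>>> {"api": "carry_out", "payload": {"deltas": [[[0,0,0,0,0,0,1],[0,0,0,0,0,0,1],[0,0,0,0,0,0,1],[0,0,0,0,0,0,1],[0,0,0,0,0,0,1],[0,0,0,0,0,0,1],[0,0,0,0,0,0,1],[0,0,0,0,0,0,1],[0,0,0,0,0,0,1],[0,0,0,0,0,0,1]]]}}

```text
time_s: 9.52
position: [0.5736, 0.2525, 0.0058]
tcp_rot: [[0.004, 1.0, -0.002], [1.0, -0.004, -0.0], [-0.0, -0.002, -1.0]]
force: [-3.9, 0.6, 6.5]
opening: 0.707
grasp_force: 30.0
```

```bash
python3 - <<'E'
from h import *
st()
psi=np.deg2rad(-5.6); a=np.deg2rad(33.5)
X=np.array([np.cos(psi)*np.cos(a),np.sin(psi)*np.cos(a),np.sin(a)]); Y=np.array([-np.sin(psi),np.cos(psi),0]); Z=np.cross(X,Y)
R=np.c_[Y,X,-Z]; c=np.array([.5755,-.272,.071])
np.savez("stand.npz",X=X,Y=Y,Z=Z,R=R,c=c); print(R,np.linalg.det(R))
plan(np.array([.5745,.253,.15]),Rdown(89.8))
plan(np.array([.54,-.1,.26]),Rdown(84.4))
# speaker centre 16mm up slope beyond shoe-0 contact (12 mm), 30 mm off the surface
t=c+X*(.031+.018)+Z*(.006+.035); print(t)
plan(t+[0,0,.06],R)
plan(t,R)
E
```

```text
t 9.5167 pos [0.5736 0.2525 0.0058] err mm [-0.9118 -0.4526 -0.2403] rot err deg [ 0.1041 -0.0098  0.0187] F [-3.9263  0.5844  6.4715] op 0.7066485170997001 gf 29.99016442336142
[[ 0.0976  0.8299  0.5493]
 [ 0.9952 -0.0814 -0.0539]
 [ 0.      0.5519 -0.8339]] 1.0
row [0.0, 0.0, -0.96, 0.0, 0.0, 0.0]  mm 144.0  deg 0.0
end [0.5745 0.253  0.15  ]
row [-1.0, -0.0944, -0.3115, 0.0, 0.0, 0.015]  mm 157.7  deg 5.4
row [-1.0, 0.0001, -0.3101, 0.0, 0.0, 0.0]  mm 157.0  deg 0.0
row [-0.3601, 0.0, -0.1117, 0.0, 0.0, 0.0]  mm 56.6  deg 0.0
end [ 0.54 -0.1   0.26]
[ 0.5936 -0.2738  0.1322]
row [-1.0, 0.4192, 0.404, -0.0931, -0.0, 0.0]  mm 173.6  deg 33.5
row [-0.1182, 0.015, 0.0672, 0.0, -0.0, 0.0]  mm 20.5  deg 0.0
end [ 0.5936 -0.2738  0.1922]
row [0.0, -0.2209, 0.3335, 0.0, -0.0, 0.0]  mm 60.0  deg 0.0
end [ 0.5936 -0.2738  0.1322]
```

>>> {"api": "carry_out", "payload": {"deltas": [[[0,0,-0.05,0,0,0,1],[0,0,-0.15,0,0,0,1],[0,0,-0.28,0,0,0,1],[0,0,-0.42,0,0,0,1],[0,0,-0.56,0,0,0,1],[0,0,-0.7,0,0,0,1],[0,0,-0.82,0,0,0,1],[0,0,-0.91,0,0,0,1],[0,0,-0.96,0,0,0,1],[0,0,-0.96,0,0,0,1]]]}}

```text
time_s: 10.35
position: [0.5759, 0.2527, 0.1511]
tcp_rot: [[0.004, 1.0, 0.004], [1.0, -0.004, 0.001], [0.001, 0.004, -1.0]]
force: [1.0, -0.2, -3.9]
opening: 0.705
grasp_force: 30.0
```

>>> {"api": "carry_out", "payload": {"deltas": [[[-0.06,-0.006,-0.02,0,0,0.001,1],[-0.18,-0.017,-0.056,0,0,0.003,1],[-0.32,-0.03,-0.1,0,0,0.005,1],[-0.46,-0.043,-0.143,0,0,0.007,1],[-0.6,-0.057,-0.187,0,0,0.009,1],[-0.74,-0.07,-0.23,0,0,0.011,1],[-0.86,-0.081,-0.268,0,0,0.013,1],[-0.95,-0.09,-0.296,0,0,0.0145,1],[-1.0,-0.0944,-0.3115,0,0,0.015,1],[-1.0,-0.0944,-0.3115,0,0,0.015,1]]]}}

```text
time_s: 11.18
position: [0.5596, 0.1009, 0.196]
tcp_rot: [[0.1, 0.995, -0.001], [0.995, -0.1, -0.0], [-0.0, -0.001, -1.0]]
force: [-0.4, 0.1, -3.6]
opening: 0.706
grasp_force: 30.0
```

>>> {"api": "carry_out", "payload": {"deltas": [[[-0.06,0,-0.019,0,0,0,1],[-0.18,0,-0.056,0,0,0,1],[-0.32,0,-0.099,0,0,0,1],[-0.46,0,-0.143,0,0,0,1],[-0.6,0,-0.186,0,0,0,1],[-0.74,0,-0.229,0,0,0,1],[-0.86,0,-0.267,0,0,0,1],[-0.95,0,-0.295,0,0,0,1],[-1.0,0.0001,-0.3101,0,0,0,1],[-1.0,0.0001,-0.3101,0,0,0,1]]]}}

```text
time_s: 12.02
position: [0.5455, -0.0478, 0.2431]
tcp_rot: [[0.099, 0.995, 0.001], [0.995, -0.099, -0.001], [-0.0, 0.001, -1.0]]
force: [0.9, -0.5, -4.0]
opening: 0.71
grasp_force: 30.0
```

>>> {"api": "carry_out", "payload": {"deltas": [[[-0.03,0,-0.009,0,0,0,1],[-0.09,0,-0.028,0,0,0,1],[-0.16,0,-0.05,0,0,0,1],[-0.23,0,-0.071,0,0,0,1],[-0.29,0,-0.09,0,0,0,1],[-0.33,0,-0.102,0,0,0,1],[-0.3601,0,-0.1117,0,0,0,1],[-0.3601,0,-0.1117,0,0,0,1],[-0.3601,0,-0.1117,0,0,0,1],[-0.3601,0,-0.1117,0,0,0,1]]]}}

```text
time_s: 12.85
position: [0.5397, -0.1001, 0.2594]
tcp_rot: [[0.098, 0.995, -0.0], [0.995, -0.098, 0.001], [0.001, -0.001, -1.0]]
force: [-0.6, -0.6, -3.5]
opening: 0.709
grasp_force: 30.0
```

>>> {"api": "carry_out", "payload": {"deltas": [[[-0.06,0.025,0.024,-0.006,0,0,1],[-0.18,0.075,0.073,-0.017,0,0,1],[-0.32,0.134,0.129,-0.03,0,0,1],[-0.46,0.193,0.186,-0.043,0,0,1],[-0.6,0.252,0.242,-0.056,0,0,1],[-0.74,0.31,0.299,-0.069,0,0,1],[-0.86,0.36,0.347,-0.08,0,0,1],[-0.95,0.398,0.384,-0.0884,0,0,1],[-1.0,0.4192,0.404,-0.0931,0,0,1],[-1.0,0.4192,0.404,-0.0931,0,0,1]]]}}

```text
time_s: 13.68
position: [0.5866, -0.2569, 0.1969]
tcp_rot: [[0.1, 0.831, 0.547], [0.995, -0.085, -0.054], [0.002, 0.55, -0.835]]
force: [-0.3, 0.2, -4.9]
opening: 0.71
grasp_force: 30.0
```

>>> {"api": "carry_out", "payload": {"deltas": [[[-0.02,0.003,0.012,0,0,0,1],[-0.05,0.006,0.028,0,0,0,1],[-0.08,0.01,0.045,0,0,0,1],[-0.1,0.013,0.057,0,0,0,1],[-0.1182,0.015,0.0672,0,0,0,1],[-0.1182,0.015,0.0672,0,0,0,1],[-0.1182,0.015,0.0672,0,0,0,1],[-0.1182,0.015,0.0672,0,0,0,1],[-0.1182,0.015,0.0672,0,0,0,1],[-0.1182,0.015,0.0672,0,0,0,1]]]}}

```text
time_s: 14.52
position: [0.5934, -0.274, 0.1918]
tcp_rot: [[0.097, 0.83, 0.549], [0.995, -0.081, -0.054], [0.0, 0.552, -0.834]]
force: [-0.1, -0.1, -5.3]
opening: 0.71
grasp_force: 30.0
```

>>> {"api": "carry_out", "payload": {"deltas": [[[0,-0.01,0.015,0,0,0,1],[0,-0.03,0.045,0,0,0,1],[0,-0.06,0.09,0,0,0,1],[0,-0.1,0.151,0,0,0,1],[0,-0.14,0.211,0,0,0,1],[0,-0.17,0.257,0,0,0,1],[0,-0.2,0.302,0,0,0,1],[0,-0.2209,0.3335,0,0,0,1],[0,-0.2209,0.3335,0,0,0,1],[0,-0.2209,0.3335,0,0,0,1]]]}}

```text
time_s: 15.35
position: [0.5933, -0.2742, 0.131]
tcp_rot: [[0.098, 0.83, 0.549], [0.995, -0.082, -0.054], [0.001, 0.551, -0.834]]
force: [0.0, 0.0, -4.0]
opening: 0.708
grasp_force: 30.0
```

```bash
python3 - <<'E'
from h import *
s=st(); print(s["moment"])
for n in ("scene","side","wrist"): cv2.imwrite(f"pics/{n}5.png",capture(n)[:,:,::-1])
np.savez("w5.npz",p=s["position"],R=s["tcp_rot"])
a=cv2.imread("pics/scene5.png")[140:260,80:230];b=cv2.imread("pics/side5.png")[60:200,240:390]
o=np.hstack([cv2.resize(a,(400,320),interpolation=2),cv2.resize(b,(400,373),interpolation=2)[:320]*1]) if 0 else np.hstack([cv2.copyMakeBorder(cv2.resize(a,(400,320),interpolation=2),0,53,0,0,0),cv2.resize(b,(400,373),interpolation=2)])
cv2.imwrite("pics/o5.png",o)
E
```

```text
t 15.35 pos [ 0.5933 -0.2742  0.131 ] err mm [-0.3853 -0.4157 -1.196 ] rot err deg [0.0604 0.0058 0.0523] F [ 0.0143  0.0102 -3.9529] op 0.708364981396727 gf 29.996343436650932
[0.053  0.6199 0.0611]
```

View pics/o5.png

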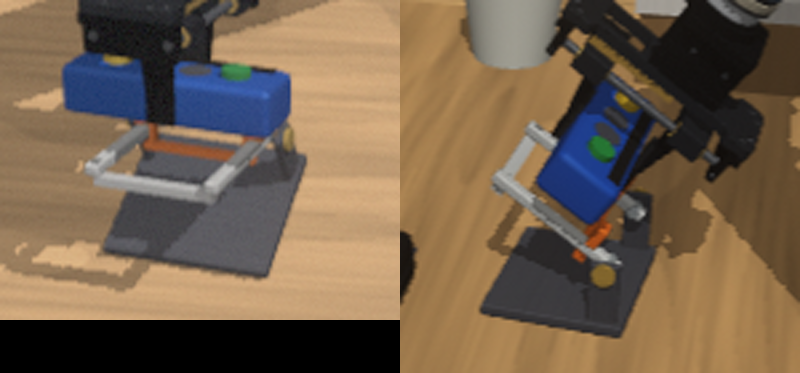

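The view shows the speaker square over the arms, face out, with its foot edge up-slope of the toes. I'll lower it gently along the slope normal.

>>> {"api": "carry_out", "payload": {"deltas": [[[0,0,0.02,0,0,0,1],[0,0,0.05,0,0,0,1],[0,0,0.08,0,0,0,1],[0,0,0.11,0,0,0,1],[0,0,0.14,0,0,0,1],[0,0,0.165,0,0,0,1],[0,0,0.185,0,0,0,1],[0,0,0.2,0,0,0,1],[0,0,0.2,0,0,0,1],[0,0,0.2,0,0,0,1]]]}}

```text
time_s: 16.33
position: [0.61, -0.2758, 0.1067]
tcp_rot: [[0.098, 0.83, 0.549], [0.995, -0.081, -0.054], [0.0, 0.552, -0.834]]
force: [-0.1, -0.4, -3.1]
opening: 0.711
grasp_force: 30.0
```

```bash
cat >> h.py <<'E'
def done(row):
    save(*step(*load(),row)); s=st(); S=np.load("stand.npz"); M=np.c_[S["X"],S["Y"],S["Z"]]
    d=M.T@(s["position"]-S["c"])*1e3; print("in cradle frame mm: x %.2f y %.2f z %.2f"%tuple(d),"F",M.T@s["force"],"M",M.T@s["moment"])
E
python3 -c "
from h import *
done([0,0,.2,0,0,0])"
```

```text
t 16.3333 pos [ 0.61   -0.2758  0.1067] err mm [-0.117  -0.4322 -0.5242] rot err deg [ 0.0037 -0.0048  0.0105] F [-0.0931 -0.4256 -3.063 ] op 0.7106373113567195 gf 29.996285140514374
in cradle frame mm: x 48.66 y -0.44 z 10.60 F [-1.7332 -0.4327 -2.526 ] M [-0.0047  0.619   0.0874]
```

>>> {"api": "carry_out", "payload": {"deltas": [[[0.003,0,0.003,0,0,0,1],[0.003,0,0.006,0,0,0,1],[0.003,0,0.009,0,0,0,1],[0.003,0,0.012,0,0,0,1],[0.003,0,0.015,0,0,0,1],[0.003,0,0.018,0,0,0,1],[0.003,0,0.02,0,0,0,1],[0.003,0,0.02,0,0,0,1],[0.003,0,0.02,0,0,0,1],[0.003,0,0.02,0,0,0,1]]]}}

```text
time_s: 17.17
position: [0.6105, -0.2756, 0.1063]
tcp_rot: [[0.098, 0.829, 0.55], [0.995, -0.081, -0.055], [-0.001, 0.553, -0.833]]
force: [-13.8, 2.7, 13.7]
opening: 0.711
grasp_force: 30.0
```

```bash
python3 -c "
from h import *
done([0.003,0,.02,0,0,0])"
```

```text
t 17.1667 pos [ 0.6105 -0.2756  0.1063] err mm [-1.3582 -0.4639  1.5781] rot err deg [-0.0585 -0.0898  0.004 ] F [-13.7638   2.7288  13.729 ] op 0.7105596051704183 gf 29.98702155891806
in cradle frame mm: x 48.79 y -0.14 z 10.03 F [-4.0672  1.3727 19.1559] M [-0.0302  1.2716 -0.0272]
```

>>> {"api": "carry_out", "payload": {"deltas": [[[0,0,0.001,0,0,0,1],[0,0,0.002,0,0,0,1],[0,0,0.004,0,0,0,1],[0,0,0.006,0,0,0,1],[0,0,0.007,0,0,0,1],[0,0,0.007,0,0,0,1],[0,0,0.007,0,0,0,1],[0,0,0.007,0,0,0,1],[0,0,0.007,0,0,0,1],[0,0,0.007,0,0,0,1]]]}}

```text
time_s: 18.0
position: [0.6105, -0.2756, 0.1063]
tcp_rot: [[0.099, 0.829, 0.551], [0.995, -0.081, -0.056], [-0.002, 0.553, -0.833]]
force: [-18.2, 2.5, 21.4]
opening: 0.71
grasp_force: 30.0
```

```bash
python3 -c "
from h import *
done([0,0,.007,0,0,0])"
```

```text
t 18.0 pos [ 0.6105 -0.2756  0.1063] err mm [-1.8975 -0.4202  2.4306] rot err deg [-0.0812 -0.1174  0.0015] F [-18.2403   2.4856  21.4114] op 0.709668110695341 gf 29.985985066741705
in cradle frame mm: x 48.81 y -0.15 z 9.99 F [-3.5223  0.6938 28.008 ] M [ 0.0621  1.5414 -0.0645]
```

Contact came 4 mm sooner than expected. I'll back off at once, then find out why by triangulating the shoe's crossbar from the earlier views.

>>> {"api": "carry_out", "payload": {"deltas": [[[0,0,-0.01,0,0,0,1],[0,0,-0.022,0,0,0,1],[0,0,-0.022,0,0,0,1],[0,0,-0.022,0,0,0,1],[0,0,-0.022,0,0,0,1],[0,0,-0.022,0,0,0,1],[0,0,-0.022,0,0,0,1],[0,0,-0.022,0,0,0,1],[0,0,-0.022,0,0,0,1],[0,0,-0.022,0,0,0,1]]]}}

```text
time_s: 18.83
position: [0.6106, -0.2756, 0.1065]
tcp_rot: [[0.098, 0.829, 0.55], [0.995, -0.081, -0.054], [-0.0, 0.553, -0.833]]
force: [-4.8, 0.8, 4.8]
opening: 0.709
grasp_force: 30.0
```

```bash
python3 - <<'E'
from h import *
done([0,0,-.022,0,0,0])
A=lambda u,v:wray((250+(u+.5)/3.3-.5,140+(v+.5)/3.3-.5),"w1.npz"); B=lambda u,v:wray((270+(u+.5)/3.4-.5,95+(v+.5)/3.4-.5),"w3.npz")
S=np.load("stand.npz"); M=np.c_[S["X"],S["Y"],S["Z"]]
for n,x,y in (("barUL",(120,112),(277,100)),("barUR",(151,112),(311,100)),("barLR",(147,318),(300,358)),("barLL",(117,300),(270,345)),
 ("toeU top inner R",(118,70),(284,47)),("toeU top L outer",(75,68),(240,45)),("toeU top L inner",(73,118),(238,102)),("toeL out L",(70,370),(225,415)),
 ("tipU out",(363,100),(592,78)),("tipU in",(360,130),(590,115)),("tipL in",(343,370),(562,405)),("tipL out",(335,397),(557,440)),
  ("tailU out",(44,72),(183,57)),("tailU in",(44,98),(183,92)),("tailL in",(50,305),(177,347)),("tailL out",(45,330),(175,383))):
    P,e=tri2(A(*x),B(*y)); print(n,P,"cradle mm",(M.T@(P-S["c"]))*1e3,"gap %.1f"%e)
# look for motion: difference of toes and arm tips between side0 and side5/now
n=capture("side")[:,:,::-1].copy(); cv2.imwrite("pics/side6.png",n); cv2.imwrite("pics/scene6.png",capture("scene")[:,:,::-1])
for f in ("side0","side5","side6"): print(f,[(c.round(2).tolist(),q.tolist()) for c,q in blobs(cv2.imread(f"pics/{f}.png"),(3,190,120),(13,255,255))])
E
```

```text
t 18.8333 pos [ 0.6106 -0.2756  0.1065] err mm [ 0.0104 -0.6366 -0.1001] rot err deg [-0.033  -0.028   0.0062] F [-4.7573  0.7983  4.769 ] op 0.7090879794466041 gf 29.990378636866808
in cradle frame mm: x 49.01 y -0.18 z 10.12 F [-1.3809  0.3302  6.6329] M [-0.0803  0.6611  0.0434]
barUL [ 0.585  -0.2307  0.0701] cradle mm [ 4.0511 42.0322 -3.7233] gap 2.6
barUR [ 0.5971 -0.2316  0.0691] cradle mm [ 13.5792  42.274  -11.2541] gap 3.4
barLR [ 0.5887 -0.3192  0.0673] cradle mm [ 12.7221 -45.6949 -12.8641] gap 1.8
barLL [ 0.5776 -0.3122  0.0662] cradle mm [  2.3194 -39.8293  -7.3141] gap 1.9
toeU top inner R [ 0.586  -0.2131  0.0807] cradle mm [ 9.3078 59.6201  5.4582] gap 1.5
toeU top L outer [ 0.5704 -0.2111  0.0852] cradle mm [-1.3681 60.0819 17.9096] gap 0.5
toeU top L inner [ 0.5677 -0.2293  0.0896] cradle mm [ 0.3403 41.7001 22.0626] gap 0.1
toeL out L [ 0.5565 -0.3273  0.0985] cradle mm [  3.895  -56.9015  30.4286] gap 1.0
tipU out [ 0.6702 -0.2253  0.1287] cradle mm [106.6481  55.7364  -1.3815] gap 0.9
tipU in [ 0.6687 -0.2361  0.1288] cradle mm [106.3747  44.8663  -1.0724] gap 0.3
tipL in [ 0.6594 -0.3249  0.1292] cradle mm [106.0537 -44.5056  -0.3845] gap 1.4
tipL out [ 0.6554 -0.3338  0.1343] cradle mm [106.2402 -53.7102   5.591 ] gap 0.3
tailU out [ 0.5561 -0.2138  0.0578] cradle mm [-28.1015  56.0721   2.7681] gap 1.2
tailU in [ 0.5552 -0.2252  0.0553] cradle mm [-29.3479  44.5897   0.6276] gap 0.1
tailL in [ 0.5474 -0.315   0.0519] cradle mm [-30.3086 -45.5756  -2.7936] gap 1.3
tailL out [ 0.5449 -0.3258  0.0566] cradle mm [-28.945  -56.5044   1.946 ] gap 1.0
side0 [([317.16, 138.9], [310, 123, 18, 30, 153])]
side5 [([314.43, 147.83], [310, 143, 9, 10, 42])]
side6 [([314.47, 146.91], [310, 140, 9, 13, 53])]
```

```bash
python3 - <<'E'
from h import *
S=np.load("stand.npz"); M=np.c_[S["X"],S["Y"],S["Z"]]
for k in ("5","6"):
    G={}
    for f in ("scene","side"):
        im=cv2.imread(f"pics/{f}{k}.png")
        G[f]=[max(blobs(im,(45,80,40),(80,255,255),10),key=lambda t:t[1][4]),[q for q in blobs(im,(18,110,80),(35,255,255),8) if (80<q[0][0]<260 if f=="scene" else 290<q[0][0]<360) ]]
        print(f,G[f])
    P,e=tri(G["scene"][0][0],G["side"][0][0]); print("green",P,e,(M.T@(P-S["c"]))*1e3)
E
```

```text
scene [(array([167.9298, 166.386 ]), array([163, 164,  11,   6,  57], dtype=int32)), [(array([154.1667, 140.125 ]), array([150, 136,  10,   9,  24], dtype=int32)), (array([149.1, 153.6]), array([148, 151,   3,   6,  10], dtype=int32)), (array([123.5   , 161.7727]), array([119, 161,  10,   3,  22], dtype=int32)), (array([187.913 , 191.5217]), array([186, 188,   4,   8,  23], dtype=int32))]]
side [(array([ 79.6577, 222.5586]), array([ 75, 210,  11,  26, 111], dtype=int32)), [(array([300.4865,  10.027 ]), array([294,   0,  13,  20,  37], dtype=int32)), (array([323.3,   2.7]), array([322,   1,   4,   5,  10], dtype=int32)), (array([336.4167,   7.4167]), array([333,   5,   8,   6,  12], dtype=int32)), (array([341.625,   6.75 ]), array([338,   5,   8,   6,  16], dtype=int32)), (array([322.6471,  10.4118]), array([318,   9,   9,   4,  17], dtype=int32)), (array([310. ,  12.7]), array([308,  11,   4,   5,  10], dtype=int32)), (array([290.7778,  30.2593]), array([288,  21,   7,  19,  27], dtype=int32)), (array([306.0667,  24.8   ]), array([303,  22,   7,   6,  15], dtype=int32)), (array([320.
[... 1543 characters left out ...]
 (array([324.0345,  25.4138]), array([312,  22,  24,   9,  58], dtype=int32)), (array([306.2222,  25.6667]), array([304,  25,   6,   3,   9], dtype=int32)), (array([344.2424,  30.3333]), array([339,  28,  11,   7,  33], dtype=int32)), (array([318.9524,  32.2857]), array([315,  30,  10,   5,  21], dtype=int32)), (array([317.8462,  45.0769]), array([315,  43,   7,   5,  13], dtype=int32)), (array([316.7579,  95.1158]), array([302,  85,  32,  24,  95], dtype=int32)), (array([315.8421, 107.4211]), array([313, 105,   7,   6,  19], dtype=int32)), (array([315.8413, 163.2063]), array([312, 159,   9,   9,  63], dtype=int32))]]
green [0.8424 0.0247 0.2512] 438.181911880344 [296.8038 321.3332  19.6955]
```

```bash
python3 - <<'E'
from h import *
S=np.load("stand.npz"); M=np.c_[S["X"],S["Y"],S["Z"]]
for k,tc in (("5",None),("6",None)):
    g=blobs(cv2.imread(f"pics/scene{k}.png"),(45,80,40),(80,255,255),10); g=max(g,key=lambda t:t[1][4])
    h=[q for q in blobs(cv2.imread(f"pics/side{k}.png"),(45,80,40),(80,255,255),10) if 280<q[0][0]<350 and 90<q[0][1]<160]; h=max(h,key=lambda t:t[1][4]); print(h)
    P,e=tri(g[0],h[0]); print("green",P,e,(M.T@(P-S["c"]))*1e3)
E
```

```text
(array([315.1212, 115.4091]), array([311, 111,   9,  10,  66], dtype=int32))
green [ 0.5799 -0.2223  0.1657] 0.24290438571882167 [51.8723 49.8801 79.2411]
(array([306.9538, 124.9538]), array([303, 121,   9,   9,  65], dtype=int32))
green [ 0.5968 -0.224   0.1402] 0.34986245446524755 [51.9411 49.8015 48.6185]
```

The speaker sits in the grip as planned. The arms' surface is simply about 4 mm higher than my estimate, and the hinge held. I'll lighten the contact and slide down-slope towards the shoe.

>>> {"api": "carry_out", "payload": {"deltas": [[[0,0,-0.004,0,0,0,1],[0,-0.008,-0.004,0,0,0,1],[0,-0.016,-0.004,0,0,0,1],[0,-0.024,-0.004,0,0,0,1],[0,-0.034,-0.004,0,0,0,1],[0,-0.044,-0.004,0,0,0,1],[0,-0.054,-0.004,0,0,0,1],[0,-0.06,-0.004,0,0,0,1],[0,-0.06,-0.004,0,0,0,1],[0,-0.06,-0.004,0,0,0,1]]]}}

```text
time_s: 19.77
position: [0.6034, -0.2748, 0.102]
tcp_rot: [[0.098, 0.829, 0.551], [0.995, -0.082, -0.054], [0.001, 0.553, -0.833]]
force: [5.5, 0.3, -2.9]
opening: 0.71
grasp_force: 30.0
```

```bash
python3 -c "
from h import *
done([0,-.06,-.004,0,0,0])"
```

```text
t 19.7667 pos [ 0.6034 -0.2748  0.102 ] err mm [ 0.596  -0.5539 -0.1665] rot err deg [-0.0725  0.0133  0.0603] F [ 5.4713  0.3082 -2.9126] op 0.710048792870292 gf 30.005425508134067
in cradle frame mm: x 40.46 y -0.04 z 10.35 F [ 2.908   0.8407 -5.4176] M [ 0.1104 -0.2084 -0.2733]
```

>>> {"api": "carry_out", "payload": {"deltas": [[[0,-0.008,0,0,0,0,1],[0,-0.016,0,0,0,0,1],[0,-0.024,0,0,0,0,1],[0,-0.032,0,0,0,0,1],[0,-0.04,0,0,0,0,1],[0,-0.047,0,0,0,0,1],[0,-0.053,0,0,0,0,1],[0,-0.053,0,0,0,0,1],[0,-0.053,0,0,0,0,1],[0,-0.053,0,0,0,0,1]]]}}

```text
time_s: 20.6
position: [0.5965, -0.2741, 0.0974]
tcp_rot: [[0.098, 0.829, 0.55], [0.995, -0.082, -0.054], [0.001, 0.553, -0.833]]
force: [5.6, 0.4, -3.5]
opening: 0.713
grasp_force: 30.0
```

```bash
python3 -c "
from h import *
done([0,-.053,0,0,0,0])"
```

```text
t 20.6 pos [ 0.5965 -0.2741  0.0974] err mm [ 0.3413 -0.49   -0.3528] rot err deg [-0.0423  0.0107  0.0425] F [ 5.5576  0.4302 -3.4901] op 0.7132328782947716 gf 30.00610516173765
in cradle frame mm: x 32.19 y -0.00 z 10.33 F [ 2.6509  0.9705 -5.94  ] M [ 0.0761 -0.212  -0.2714]
```

>>> {"api": "carry_out", "payload": {"deltas": [[[0,-0.003,0,0,0,0,1],[0,-0.006,0,0,0,0,1],[0,-0.009,0,0,0,0,1],[0,-0.012,0,0,0,0,1],[0,-0.014,0,0,0,0,1],[0,-0.014,0,0,0,0,1],[0,-0.014,0,0,0,0,1],[0,-0.014,0,0,0,0,1],[0,-0.014,0,0,0,0,1],[0,-0.014,0,0,0,0,1]]]}}

```text
time_s: 21.43
position: [0.5964, -0.2741, 0.0974]
tcp_rot: [[0.098, 0.827, 0.553], [0.995, -0.082, -0.053], [0.001, 0.556, -0.831]]
force: [9.5, 1.2, -1.7]
opening: 0.711
grasp_force: 30.0
```

```bash
python3 -c "
from h import *
done([0,-.014,0,0,0,0])"
```

```text
t 21.4333 pos [ 0.5964 -0.2741  0.0974] err mm [ 1.9882 -0.6981  0.8646] rot err deg [-0.2342  0.0382  0.0363] F [ 9.5442  1.1625 -1.7118] op 0.7110642924319353 gf 30.00940061872825
in cradle frame mm: x 32.14 y -0.05 z 10.43 F [ 6.8814  2.0883 -6.6075] M [ 0.2262 -0.8923 -0.3787]
```

>>> {"api": "carry_out", "payload": {"deltas": [[[0,-0.004,0,0,0,0,1],[0,-0.008,0,0,0,0,1],[0,-0.012,0,0,0,0,1],[0,-0.016,0,0,0,0,1],[0,-0.02,0,0,0,0,1],[0,-0.02,0,0,0,0,1],[0,-0.02,0,0,0,0,1],[0,-0.02,0,0,0,0,1],[0,-0.02,0,0,0,0,1],[0,-0.02,0,0,0,0,1]]]}}

```text
time_s: 22.27
position: [0.5963, -0.2741, 0.0976]
tcp_rot: [[0.097, 0.825, 0.557], [0.995, -0.081, -0.053], [0.001, 0.56, -0.829]]
force: [13.0, 2.7, 0.8]
opening: 0.707
grasp_force: 30.0
```

```bash
python3 - <<'E'
from h import *
done([0,-.02,0,0,0,0])
im={f:capture(f)[:,:,::-1].copy() for f in ("scene","side")}
for f in im: cv2.imwrite(f"pics/{f}7.png",im[f])
print([(c.round(2).tolist(),q.tolist()) for c,q in blobs(im["side"],(3,190,120),(13,255,255))])
S=np.load("stand.npz"); M=np.c_[S["X"],S["Y"],S["Z"]]
g=max(blobs(im["scene"],(45,80,40),(80,255,255),10),key=lambda t:t[1][4])
h=[q for q in blobs(im["side"],(45,80,40),(80,255,255),10) if 280<q[0][0]<350 and 90<q[0][1]<170]; h=max(h,key=lambda t:t[1][4])
P,e=tri(g[0],h[0]); print("green",P,e,(M.T@(P-S["c"]))*1e3)
E
```

```text
t 22.2667 pos [ 0.5963 -0.2741  0.0976] err mm [ 4.3596 -0.9404  2.6575] rot err deg [-0.5164  0.0888  0.0135] F [12.9593  2.6941  0.7614] op 0.706739319357615 gf 30.012593558058143
in cradle frame mm: x 32.12 y -0.06 z 10.61 F [10.9561  3.9458 -6.3385] M [ 0.4906 -1.7962 -0.4286]
[]
green [ 0.5823 -0.2221  0.1316] 0.26324314567257057 [35.0381 50.3153 49.4346]
```

The shoe is at a hard stop: position unchanged under about 13 N. I'll relax the push, settle the speaker and open partly.

>>> {"api": "carry_out", "payload": {"deltas": [[[0,0.006,0,0,0,0,1],[0,0.012,0,0,0,0,1],[0,0.018,0,0,0,0,1],[0,0.022,0.003,0,0,0,1],[0,0.022,0.003,0,0,0,1],[0,0.022,0.003,0,0,0,1],[0,0.022,0.003,0,0,0,1],[0,0.022,0.003,0,0,0,1],[0,0.022,0.003,0,0,0,1],[0,0.022,0.003,0,0,0,1]]]}}

```text
time_s: 23.2
position: [0.5965, -0.2741, 0.0974]
tcp_rot: [[0.098, 0.828, 0.553], [0.995, -0.081, -0.054], [0.001, 0.555, -0.832]]
force: [6.6, 1.2, 1.9]
opening: 0.708
grasp_force: 30.0
```

```bash
python3 -c "
from h import *
done([0,.022,.003,0,0,0])"
```

```text
t 23.2 pos [ 0.5965 -0.2741  0.0974] err mm [ 1.5192 -0.6398  0.9952] rot err deg [-0.2126  0.0239  0.0281] F [6.6035 1.155  1.8519] op 0.7078484977222678 gf 30.005778714548796
in cradle frame mm: x 32.12 y -0.04 z 10.35 F [ 6.4084  1.7939 -2.0208] M [ 0.2584 -0.8397 -0.3148]
```

>>> {"api": "carry_out", "payload": {"deltas": [[[0,0,0,0,0,0,-0.5],[0,0,0,0,0,0,-0.6],[0,0,0,0,0,0,-0.7],[0,0,0,0,0,0,-0.72],[0,0,0,0,0,0,-0.72],[0,0,0,0,0,0,-0.72],[0,0,0,0,0,0,-0.72],[0,0,0,0,0,0,-0.72],[0,0,0,0,0,0,-0.72],[0,0,0,0,0,0,-0.72]]]}}

```text
time_s: 24.03
position: [0.5947, -0.274, 0.0959]
tcp_rot: [[0.098, 0.83, 0.549], [0.995, -0.081, -0.054], [-0.0, 0.552, -0.834]]
force: [0.1, -0.9, -1.1]
opening: 0.858
grasp_force: 0.0
```

```bash
python3 - <<'E'
from h import *
done([0,0,0,0,0,0])
im={f:capture(f)[:,:,::-1].copy() for f in ("scene","side")}
S=np.load("stand.npz"); M=np.c_[S["X"],S["Y"],S["Z"]]
g=max(blobs(im["scene"],(45,80,40),(80,255,255),10),key=lambda t:t[1][4])
h=[q for q in blobs(im["side"],(45,80,40),(80,255,255),10) if 280<q[0][0]<350 and 90<q[0][1]<170]; h=max(h,key=lambda t:t[1][4])
P,e=tri(g[0],h[0]); print("green",P,e,(M.T@(P-S["c"]))*1e3)
p,R=load(); plan(p+S["Z"]*.085, S["R"])
E
```

```text
t 24.0333 pos [ 0.5947 -0.274   0.0959] err mm [-0.2049 -0.4993 -0.4937] rot err deg [ 0.0057 -0.0103  0.0123] F [ 0.1105 -0.8572 -1.0553] op 0.8575401274091295 gf 0.0
in cradle frame mm: x 29.86 y -0.07 z 10.06 F [-0.421  -0.8423 -0.9869] M [-0.029   0.2778  0.0404]
green [ 0.5829 -0.2222  0.1311] 0.15383058915530642 [35.2881 50.2832 48.7417]
row [0.0001, 0.0002, -0.5667, 0.0, -0.0, 0.0]  mm 85.0  deg 0.0
end [ 0.5483 -0.2689  0.1673]
```

The speaker stayed put. I'll retreat, close the fingers and line up over the green key.

>>> {"api": "carry_out", "payload": {"deltas": [[[0,0,-0.05,0,0,0,-0.72],[0,0,-0.12,0,0,0,-0.72],[0,0,-0.2,0,0,0,-0.72],[0,0,-0.3,0,0,0,-0.72],[0,0,-0.4,0,0,0,-0.72],[0,0,-0.5,0,0,0,-0.72],[0,0,-0.5667,0,0,0,-0.72],[0,0,-0.5667,0,0,0,1],[0,0,-0.5667,0,0,0,1],[0,0,-0.5667,0,0,0,1]]]}}

```text
time_s: 24.97
position: [0.5481, -0.2694, 0.1667]
tcp_rot: [[0.098, 0.83, 0.55], [0.995, -0.081, -0.054], [-0.0, 0.552, -0.834]]
force: [-0.6, -0.5, -0.2]
opening: 0.714
grasp_force: 0.0
```

```bash
python3 - <<'E'
from h import *
done([0,0,0,0,0,0])
S=np.load("stand.npz")
plan(S["c"]+S["X"]*.0322+S["Y"]*.0503+S["Z"]*.060, S["R"])
im=capture("wrist")[:,:,::-1].copy(); s=telemetry.read_state(); cv2.imwrite("pics/w8.png",im); np.savez("w8.npz",p=s["position"],R=s["tcp_rot"])
M=np.c_[S["X"],S["Y"],S["Z"]]
for n,lo,hi in (("yel",(20,150,120),(32,255,255)),("grn",(45,90,50),(80,255,255))):
    for c,q in blobs(im,lo,hi,60):
        o,d=wray(c,"w8.npz"); o=M.T@(o-S["c"]); d=M.T@d; print(n,c,q,(o+d*(.053-o[2])/d[2])*1e3)
E
```

```text
t 24.9667 pos [ 0.5481 -0.2694  0.1667] err mm [-0.1596 -0.4793 -0.5425] rot err deg [ 0.0011 -0.0128  0.016 ] F [-0.5757 -0.5292 -0.1907] op 0.7140915530336414 gf 0.0
in cradle frame mm: x 29.87 y -0.04 z 95.00 F [-0.54   -0.5828  0.1288] M [0.0307 0.2414 0.0006]
row [0.3323, 0.0129, 0.236, 0.0, -0.0, 0.0]  mm 61.2  deg 0.0
end [ 0.5742 -0.2213  0.1388]
yel [286.8067 310.3025] [275 308  24   7 119] [ 33.6821 -56.7249  53.    ]
grn [459.8233  27.7202] [ 435    0   49   59 2416] [153.5883 151.3826  53.    ]
grn [288.2578 162.4627] [ 271  145   36   36 1020] [34.0633 50.9776 53.    ]
```

>>> {"api": "carry_out", "payload": {"deltas": [[[0.04,0.002,0.0,0,0,0,1],[0.1,0.005,0.0,0,0,0,1],[0.17,0.007,0.02,0,0,0,1],[0.24,0.01,0.06,0,0,0,1],[0.3,0.012,0.11,0,0,0,1],[0.3323,0.0129,0.16,0,0,0,1],[0.3323,0.0129,0.2,0,0,0,1],[0.3323,0.0129,0.236,0,0,0,1],[0.3323,0.0129,0.236,0,0,0,1],[0.3323,0.0129,0.236,0,0,0,1]]]}}

```text
time_s: 25.85
position: [0.5741, -0.2218, 0.1379]
tcp_rot: [[0.098, 0.83, 0.549], [0.995, -0.082, -0.054], [0.0, 0.552, -0.834]]
force: [-0.5, 0.3, -0.4]
opening: 0.01
grasp_force: 0.0
```

>>> {"api": "carry_out", "payload": {"deltas": [[[0,0,0.005,0,0,0,1],[0,0,0.01,0,0,0,1],[0,0,0.015,0,0,0,1],[0,0,0.02,0,0,0,1],[0,0,0.025,0,0,0,1],[0,0,0.03,0,0,0,1],[0,0,0.035,0,0,0,1],[0,0,0.04,0,0,0,1],[0,0,0.04,0,0,0,1],[0,0,0.04,0,0,0,1]]]}}

```text
time_s: 26.68
position: [0.5773, -0.2222, 0.1333]
tcp_rot: [[0.098, 0.83, 0.55], [0.995, -0.081, -0.054], [-0.0, 0.552, -0.834]]
force: [-0.8, 0.0, 0.8]
opening: 0.006
grasp_force: 0.2
```

```bash
python3 -c "
from h import *
done([0,0,.04,0,0,0])"
```

```text
t 26.6833 pos [ 0.5773 -0.2222  0.1333] err mm [-0.1602 -0.5514 -0.4567] rot err deg [-0.0013 -0.0167  0.0153] F [-0.7927  0.0413  0.8138] op 0.005779495224976075 gf 0.23148456748458557
in cradle frame mm: x 31.86 y 49.74 z 53.68 F [-0.212  -0.0362  1.1162] M [-0.1082  0.2164 -0.0276]
```

>>> {"api": "carry_out", "payload": {"deltas": [[[0,0,0.005,0,0,0,1],[0,0,0.01,0,0,0,1],[0,0,0.015,0,0,0,1],[0,0,0.02,0,0,0,1],[0,0,0.025,0,0,0,1],[0,0,0.03,0,0,0,1],[0,0,0.035,0,0,0,1],[0,0,0.037,0,0,0,1],[0,0,0.037,0,0,0,1],[0,0,0.037,0,0,0,1]]]}}

```text
time_s: 27.52
position: [0.5801, -0.2224, 0.1291]
tcp_rot: [[0.098, 0.83, 0.55], [0.995, -0.081, -0.054], [-0.0, 0.552, -0.834]]
force: [-4.9, -0.4, 5.7]
opening: 0.008
grasp_force: 3.7
```

```bash
python3 -c "
from h import *
done([0,0,.037,0,0,0])"
```

```text
t 27.5167 pos [ 0.5801 -0.2224  0.1291] err mm [-0.3711 -0.4965 -0.1154] rot err deg [-0.0148 -0.0306  0.0125] F [-4.8757 -0.4143  5.6847] op 0.008496214774182461 gf 3.732623779505957
in cradle frame mm: x 31.87 y 49.78 z 48.53 F [-0.875  -0.8881  7.3963] M [-0.0394  0.2696  0.0036]
```

>>> {"api": "carry_out", "payload": {"deltas": [[[0,0,0.002,0,0,0,1],[0,0,0.004,0,0,0,1],[0,0,0.006,0,0,0,1],[0,0,0.006,0,0,0,1],[0,0,0.006,0,0,0,1],[0,0,0.006,0,0,0,1],[0,0,0.006,0,0,0,1],[0,0,0.006,0,0,0,1],[0,0,0.006,0,0,0,1],[0,0,0.006,0,0,0,1]]]}}

```text
time_s: 28.35
position: [0.5803, -0.2224, 0.1289]
tcp_rot: [[0.098, 0.829, 0.55], [0.995, -0.081, -0.055], [-0.001, 0.553, -0.833]]
force: [-8.4, 1.1, 11.3]
opening: 0.006
grasp_force: 7.2
```

```bash
python3 -c "
from h import *
done([0,0,.006,0,0,0])"
```

```text
t 28.35 pos [ 0.5803 -0.2224  0.1289] err mm [-0.7525 -0.4488  0.4769] rot err deg [-0.0364 -0.0564  0.0114] F [-8.3907  1.0607 11.2876] op 0.006256549034735013 gf 7.18129591550678
in cradle frame mm: x 31.88 y 49.79 z 48.34 F [-0.8198  0.2368 14.0787] M [-0.0664  0.3718  0.0067]
```

The green key has bottomed (14 N, barely moving). I'll let it up and cross to the yellow key.

```bash
python3 - <<'E'
from h import *
S=np.load("stand.npz"); p,R=load()
plan(S["c"]+S["X"]*.0322+S["Y"]*.0503+S["Z"]*.070,S["R"])
plan(S["c"]+S["X"]*.0322-S["Y"]*.0497+S["Z"]*.0548,S["R"])
E
```

```text
row [-0.0, 0.0, -0.1497, 0.0, -0.0, 0.0]  mm 22.5  deg 0.0
end [ 0.5687 -0.2208  0.1471]
row [-0.6667, -0.0001, 0.1013, 0.0, -0.0, 0.0]  mm 101.2  deg 0.0
end [ 0.5673 -0.3211  0.1345]
```

>>> {"api": "carry_out", "payload": {"deltas": [[[0,0,-0.01,0,0,0,1],[0,0,-0.02,0,0,0,1],[0,0,-0.03,0,0,0,1],[0,0,-0.045,0,0,0,1],[0,0,-0.06,0,0,0,1],[0,0,-0.08,0,0,0,1],[0,0,-0.11,0,0,0,1],[0,0,-0.1497,0,0,0,1],[0,0,-0.1497,0,0,0,1],[0,0,-0.1497,0,0,0,1]]]}}

```text
time_s: 29.18
position: [0.5685, -0.2214, 0.1472]
tcp_rot: [[0.098, 0.829, 0.55], [0.995, -0.081, -0.054], [-0.0, 0.553, -0.833]]
force: [0.3, 0.3, -0.1]
opening: 0.005
grasp_force: 0.0
```

>>> {"api": "carry_out", "payload": {"deltas": [[[-0.06,0,0,0,0,0,1],[-0.16,0,0,0,0,0,1],[-0.28,0,0,0,0,0,1],[-0.4,0,0,0,0,0,1],[-0.52,0,0,0,0,0,1],[-0.62,0,0.01,0,0,0,1],[-0.6667,0,0.04,0,0,0,1],[-0.6667,0,0.08,0,0,0,1],[-0.6667,0,0.1013,0,0,0,1],[-0.6667,0,0.1013,0,0,0,1]]]}}

```text
time_s: 30.02
position: [0.5671, -0.3207, 0.1329]
tcp_rot: [[0.097, 0.83, 0.549], [0.995, -0.082, -0.052], [0.001, 0.551, -0.834]]
force: [-0.7, -1.0, 0.8]
opening: 0.005
grasp_force: 0.6
```

>>> {"api": "carry_out", "payload": {"deltas": [[[0,0,0.005,0,0,0,1],[0,0,0.01,0,0,0,1],[0,0,0.015,0,0,0,1],[0,0,0.02,0,0,0,1],[0,0,0.025,0,0,0,1],[0,0,0.03,0,0,0,1],[0,0,0.034,0,0,0,1],[0,0,0.037,0,0,0,1],[0,0,0.037,0,0,0,1],[0,0,0.037,0,0,0,1]]]}}

```text
time_s: 30.85
position: [0.5701, -0.3213, 0.1293]
tcp_rot: [[0.097, 0.83, 0.549], [0.995, -0.081, -0.053], [0.001, 0.552, -0.834]]
force: [-3.6, 2.9, 2.5]
opening: 0.007
grasp_force: 2.2
```

```bash
python3 -c "
from h import *
done([0,0,.037,0,0,0])"
```

```text
t 30.85 pos [ 0.5701 -0.3213  0.1293] err mm [-0.2666  0.1139 -0.5386] rot err deg [0.013  0.0566 0.0113] F [-3.6462  2.8709  2.5112] op 0.006695517337711098 gf 2.2093377374403644
in cradle frame mm: x 31.68 y -49.61 z 48.95 F [-1.8736  2.5014  4.2516] M [0.5437 0.4955 0.0242]
```

>>> {"api": "carry_out", "payload": {"deltas": [[[0,0,0.003,0,0,0,1],[0,0,0.006,0,0,0,1],[0,0,0.008,0,0,0,1],[0,0,0.01,0,0,0,1],[0,0,0.01,0,0,0,1],[0,0,0.01,0,0,0,1],[0,0,0.01,0,0,0,1],[0,0,0.01,0,0,0,1],[0,0,0.01,0,0,0,1],[0,0,0.01,0,0,0,1]]]}}

```text
time_s: 31.68
position: [0.5703, -0.3214, 0.1291]
tcp_rot: [[0.097, 0.83, 0.55], [0.995, -0.081, -0.053], [0.0, 0.552, -0.834]]
force: [-9.7, 5.2, 10.5]
opening: 0.005
grasp_force: 7.5
```

```bash
python3 -c "
from h import *
done([0,0,.01,0,0,0])"
```

```text
t 31.6833 pos [ 0.5703 -0.3214  0.1291] err mm [-0.8186  0.0773  0.474 ] rot err deg [-0.0203  0.0185 -0.002 ] F [-9.6647  5.1554 10.4713] op 0.005187283316134551 gf 7.540578389307484
in cradle frame mm: x 31.78 y -49.70 z 48.60 F [-2.6608  4.1877 14.3183] M [0.6646 0.7312 0.0703]
```

The yellow key has bottomed too. I'll let it up, retreat and check.

>>> {"api": "carry_out", "payload": {"deltas": [[[0,0,-0.01,0,0,0,1],[0,0,-0.02,0,0,0,1],[0,0,-0.03,0,0,0,1],[0,0,-0.045,0,0,0,1],[0,0,-0.07,0,0,0,1],[0,0,-0.15,0,0,0,1],[0,0,-0.3,0,0,0,1],[0,0,-0.5,0,0,0,1],[0,0,-0.7,0,0,0,1],[0,0,-0.8,0,0,0,1]]]}}

```text
time_s: 32.52
position: [0.5046, -0.3171, 0.231]
tcp_rot: [[0.099, 0.828, 0.551], [0.995, -0.081, -0.058], [-0.004, 0.554, -0.832]]
force: [0.7, 0.2, -0.2]
opening: 0.004
grasp_force: 0.0
```

>>> {"api": "carry_out", "payload": {"deltas": [[[-0.05,-0.05,-0.1,0,0,0,1],[-0.15,-0.15,-0.2,0,0,0,1],[-0.3,-0.2,-0.3,0,0,0,1],[-0.5,-0.2,-0.4,0,0,0,1],[-0.7,-0.2,-0.5,0,0,0,1],[-0.8,-0.2,-0.5,0,0,0,1],[-0.8,-0.2,-0.5,0,0,0,1],[-0.8,-0.2,-0.5,0,0,0,1],[-0.8,-0.2,-0.5,0,0,0,1],[-0.8,-0.2,-0.5,0,0,0,1]]]}}

```text
time_s: 33.35
position: [0.4273, -0.4267, 0.2735]
tcp_rot: [[0.097, 0.83, 0.549], [0.995, -0.082, -0.052], [0.002, 0.551, -0.834]]
force: [-0.6, 0.4, -1.0]
opening: 0.003
grasp_force: 0.0
```

```bash
python3 - <<'E'
from h import *
s=telemetry.read_state(); print(s["time_s"],s["position"],s["force"])
im={f:capture(f)[:,:,::-1].copy() for f in ("scene","side")}
S=np.load("stand.npz"); M=np.c_[S["X"],S["Y"],S["Z"]]
for n,lo,hi in (("green",(45,80,40),(80,255,255)),("yel",(18,130,110),(35,255,255))):
    g=[q for q in blobs(im["scene"],lo,hi,10) if 100<q[0][0]<190 and 150<q[0][1]<200]; h=[q for q in blobs(im["side"],lo,hi,10) if 290<q[0][0]<350 and 80<q[0][1]<155]
    for a in g:
        for b in h: P,e=tri(a[0],b[0]); print(n,a[1],b[1],P,e,(M.T@(P-S["c"]))*1e3)
a=im["scene"][130:260,80:230];b=im["side"][60:200,240:390]
o=np.hstack([cv2.copyMakeBorder(cv2.resize(a,(400,347),interpolation=2),0,26,0,0,0),cv2.resize(b,(400,373),interpolation=2)]); cv2.imwrite("pics/o9.png",o)
E
```

```text
33.35 [ 0.4273 -0.4267  0.2735] [-0.6037  0.4103 -0.9736]
green [166 175  11   6  56] [309 125   9  10  66] [ 0.583  -0.2221  0.1311] 0.09758581924180693 [35.3208 50.3468 48.6375]
yel [123 168  11   6  51] [319 107   9   8  49] [ 0.5731 -0.3214  0.1316] 0.6048235618428209 [ 35.446  -49.3898  49.2129]
```

View pics/o9.png

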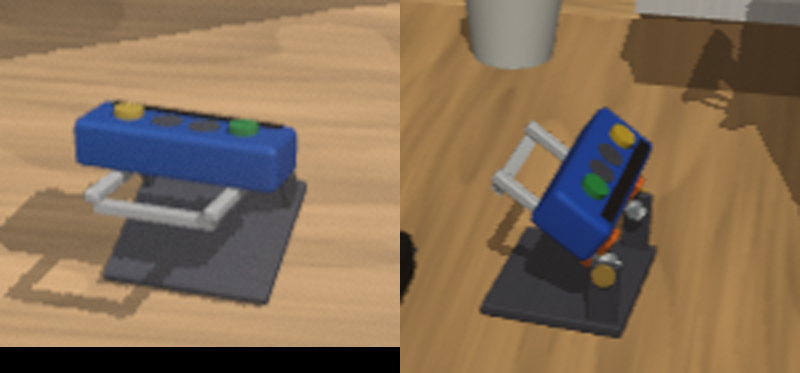

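The speaker rests on the arms against the shoe. Both keys are up, the key positions are unchanged and the arm ends in the side view are where they were. Handing in.

```bash
python3 -c "
from rig import job
print(job.hand_in())"
```

```text
the job is handed in; nothing more can be done
None
```

The job is handed in at about 33 s: the speaker rests by itself on the stand's arms with the shoe pushed to a hard stop, and the green key then the yellow key were each pressed to the bottom and let up; setting it down pressed the arms with about 28 N, but they did not visibly move.

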